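# Stand the tasting slab up against the counter rail

### The job

On the cheese counter, slide the longer of the two small marble tasting slabs, lying flat, up to the low wooden rail until its end butts against it. Then, without lifting it clear of the table, tip it up on that end so that it finally stands upright on the table with its broad face flat against the rail, and let go. Leave the shorter slab and the small round cheese where they are.

Things in the scene. Friction and masses are not known exactly. Their poses are not given: they have to be found in the camera images.
- long_slab: Longer marble tasting slab, 165 x 55 x 24 mm, 0.6 kg, loose, lying flat, a brass eye on it at its robot-side end. Origin: centre of its underside; x along its length, at first towards the rail (ends at +-82.5 mm), y across, z up through its thickness. Pinched gently (5 to 12 N) across its width near one end, it swings between the pads under its weight as that end is raised; pinched hard it does not.
- short_slab: The shorter slab of the same marble, 105 mm long, 55 mm wide, 24 mm thick, loose, lying flat; to be left alone. Origin and axes as for the long one (ends at x = +52.5 and -52.5 mm).
- small_cheese: A small pale round cheese, 73 mm across and 34 mm high, loose, standing flat on the table; to be left alone. Origin at the centre of its underside.
- rail: A straight dark wooden rail fixed to the table, 440 mm long, 25 mm thick, 60 mm high, on the far side of the slabs. Origin at the centre of its underside; y runs along its length, z up, x across it and away from the robot, so its face towards the slabs is the plane x = -12.5 mm.

How it is judged:
By the outcome, as a careful person would: the job done as asked, in the order asked, and still so for the second after the job is handed in, with the robot touching nothing.
It also fails if it takes over 45 s, if anything falls off the work surface, if the arm or the gripper's body presses on something with over 40 N, if the wrist force passes 120 N, or if a joint passes its speed limit or range.

### The arm

A 7-joint arm with a two-finger parallel gripper is mounted at the origin on the work surface. World frame = base frame: x ahead of the robot, y to its left, z up, the work surface at z = 0. Lengths are in m, angles in rad, forces in N, time in s.
With the tool pointing down it reaches from about 0.4 to 0.85 m from the base axis. Payload 4.4 kg.
Tool frame: the origin (TCP) lies midway between the tips of the shut fingers; the grasp point (between the pads) lies 19 mm behind it; z points along the fingers, y is the line along which they close (so a half turn about z gives the same grasp; the last joint's range is limited). The gripper opens to 94 mm and grips with 3 to 60 N. Pads are 16 mm wide; open, the fingers measure 119 mm over their backs; the gripper's body (75 mm by 177 mm) begins 78 mm behind the grasp point.
Start: joints at [-1.276, 0.628, 0.038, 1.517, -0.027, 0.996, -0.02], TCP at [0.229, 0.608, 0.205] pointing down, gripper open.
Joint ranges: [-3.06, 3.06], [-0.37, 2.12], [-1.25, 1.32], [0.18, 2.47], [-1.1, 4.24], [0.23, 1.98], [-2.94, 2.94]. Speed limits (rad/s): [2.57, 2.57, 3.14, 3.14, 3.14, 3.14, 3.14].

### API

Orientations are given as a unit quaternion [w, x, y, z].
In Python, from cell import sense, imaging, job gives the robot as it stands.
- The arm moves only by the tool drive_tool, never from a script. Its arguments are lists of equal length, an entry for each row: "slide": the shift along the tool's x, y, z in mm, a list of three; "angular": the turn, a rotation vector about the tool's x, y, z in rad, a list of three; "hand": the closure, from -1 (fully open) to 1 (shut). In form: {"slide": [[x, y, z], ...], "angular": [[ax, ay, az], ...], "hand": [hand, ...]}. A call has 1 to 8 rows; each row is the pose to reach, as a shift and turn from the pose commanded when the call began, along the tool's axes at that moment; what a row does not reach only later rows make up. A row lasts 1/12 s, in which the tool goes at most 41.7 mm and 7.16 degrees, less where a joint would pass 70% of its speed; a pose out of reach is approached as far as the arm can. A call with a gripper value outside its range is refused whole. The fingers move at their own pace and stop on an object; "force" is the grip in N (left out, the last holds). Time passes only in rows, so rows that repeat a pose let the fingers close. It gives the time, the measured TCP pose, the force, the opening and the grip force at its end, in the units of the state.
- sense(): the state, without advancing time (a new reading comes with each control period).
- imaging.get_image(name): name is "scene" or "top" or "wrist"; returns (picture, depth): 400x640x3 uint8, red, green, blue; 400x640 float32, m along the optical axis (not along the pixel's ray), 0 where there is no reading.
- imaging.camera_params(name): a dict with "fx", "fy", "cx", "cy" (pixels), "world_from_camera" (4x4, takes a point from camera to world coordinates); the wrist camera has in their place "T_tool_cam" (4x4, takes a point from camera to tool coordinates, whose origin is the TCP and whose axes are the flange's). Camera axes: x right, y down, z forward; pixel columns grow to the right and rows downward; lengths in m; the calibration is good to about 2 mm. A picture is of the moment at which its call begins: read the wrist's pose just before it. camera_params takes no time and is no camera call.
- job.job_done(): hands the job in; it is judged then, once.
The state is a dict: "clock": time; "joints": joint angles; "joint_velocities": joint speeds; "joint_efforts": joint torques, N m; "eef_pos": TCP position; "eef_rot": TCP orientation; "force": force on the tool from outside, world axes, zero at the start; "ft_torque": the same for the moment, N m; "gripper_width": finger opening in m; "finger_force": force on a finger pad.
Only numpy, scipy, OpenCV 4.12 (cv2) and the standard library are available. Lean on these libraries where they do the work, as an engineer would, in place of code of your own. Each camera call takes 0.05 s, during which the arm holds its last target. There are 200 camera calls.

## Working session

There is one attempt and no reset: what is moved stays moved. The work goes in short steps, Python scripts to look and compute and a tool call to move; the robot and the scene stay as the last step left them, time stands still between calls to the robot, and variables do not carry over. Pictures are saved under pics/ and viewed, at most 10 in all, crops included, and the job is handed in when it is done.

Besides the shell and the picture viewer there is one more tool, called after "Request:" as name(argument=value, ...) on one line, values as JSON. drive_tool: Moves the arm, as the interface text tells. Its arguments: {"type":"object","properties":{"slide":{"type":"array"},"angular":{"type":"array"},"hand":{"type":"array"},"force":{"type":"number"}},"required":["slide","angular","hand"]}

```bash
mkdir -p pics; ls
cat > h.py <<'E'
import numpy as np, cv2
from cell import sense, imaging, job
def snap(n,f):
    im,d=imaging.get_image(n); cv2.imwrite(f'pics/{f}.png',im[...,::-1]); np.savez(f'pics/{f}.npz',im=im,d=d); return im,d
def world(n,d):
    p=imaging.camera_params(n); v,u=np.mgrid[:400,:640]
    P=np.stack([(u-p['cx'])/p['fx']*d,(v-p['cy'])/p['fy']*d,d,np.ones_like(d)],-1)
    return (P@np.array(p['world_from_camera']).T)[...,:3]
E
python3 - <<'E'
from h import *
s=sense(); print({k:np.round(v,3).tolist() for k,v in s.items()})
for n in ('top','scene'):
    im,d=snap(n,n+'0'); p=imaging.camera_params(n); print(n,np.round(p['world_from_camera'],3).tolist(),p['fx'])
print(imaging.camera_params('wrist'))
E
```

```text
pics
{'clock': 0.0, 'joints': [-1.276, 0.629, 0.038, 1.518, -0.027, 0.996, -0.02], 'joint_velocities': [-0.0, 0.0, 0.0, -0.0, -0.002, 0.001, 0.001], 'joint_efforts': [0.0, -54.974, 1.143, -18.664, -0.052, 0.024, 0.0], 'eef_pos': [0.229, 0.608, 0.205], 'eef_rot': [-0.0, 0.179, 0.984, -0.001], 'force': [0.221, 0.017, 0.479], 'ft_torque': [-0.007, -0.02, -0.027], 'finger_force': 0.0, 'gripper_width': 0.094}
top [[0.004, -0.997, 0.078, 0.522], [-1.0, -0.006, -0.024, 0.106], [0.025, -0.078, -0.997, 0.938], [0.0, 0.0, 0.0, 1.0]] 493.74173275707943
scene [[-0.375, 0.761, -0.53, 0.947], [0.927, 0.314, -0.205, 0.229], [0.011, -0.568, -0.823, 0.561], [0.0, 0.0, 0.0, 1.0]] 426.98671758686567
{'fx': 288.34523403687143, 'fy': 288.34523403687143, 'cx': 322.7499542654064, 'cy': 199.5363656792625, 'T_tool_cam': array([[-6.17405622e-04, -9.71214237e-01, -2.38206894e-01,
         6.96573976e-02],
       [ 9.99998987e-01, -9.05089942e-04,  1.09833614e-03,
        -8.50026268e-04],
       [-1.28231836e-03, -2.38205975e-01,  9.71213812e-01,
        -1.78713226e-01],
       [ 0.00000000e+00,  0.00000000e+00,  0.00000000e+00,
         1.00000000e+00]])}
```

View pics/top0.png

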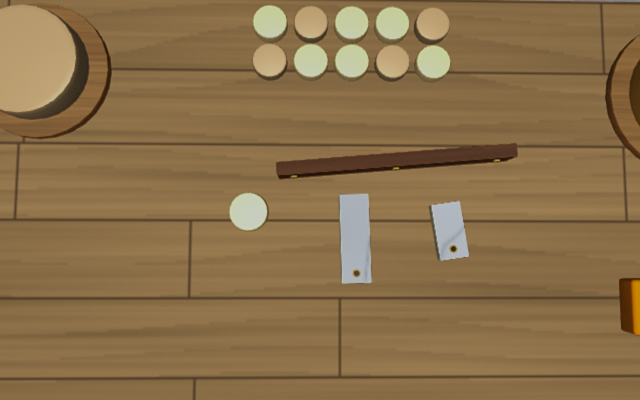

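View pics/scene0.png

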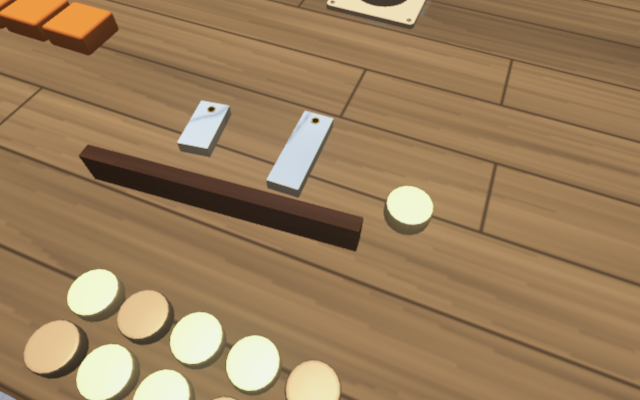

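The top view shows the long slab at (355,238) with its eye at (356,272), and the short slab at (450,230). The cheese is at (248,211), and the rail runs from (278,168) to (517,152).

```bash
cat >> h.py <<'E'
def ray(n,uv,z):
    p=imaging.camera_params(n); T=np.array(p['world_from_camera']); uv=np.atleast_2d(uv)
    r=np.c_[(uv[:,0]-p['cx'])/p['fx'],(uv[:,1]-p['cy'])/p['fy'],np.ones(len(uv))]@T[:3,:3].T
    return (T[:3,3]+r*((z-T[2,3])/r[:,2])[:,None])
E
python3 - <<'E'
from h import *
for n in('top','scene'):
    a=np.load(f'pics/{n}0.npz'); im,d=a['im'],a['d']; W=world(n,d)
    hsv=cv2.cvtColor(im,cv2.COLOR_RGB2HSV); g=im.astype(int)
    m=((hsv[...,1]<60)&(hsv[...,2]>120)&(g[...,2]>=g[...,0])&(W[...,2]>.016)&(W[...,2]<.034)).astype(np.uint8)
    rl=((g.sum(2)<170)&(W[...,2]>.052)&(W[...,2]<.07)).astype(np.uint8)
    for nm,mm,z in(('slab',m,.024),('rail',rl,.06)):
        mm=cv2.morphologyEx(mm,cv2.MORPH_CLOSE,np.ones((5,5)))
        for c in cv2.findContours(mm,0,2)[0]:
            if cv2.contourArea(c)<300: continue
            P=ray(n,c[:,0].astype(float),z)[:,:2]
            r=cv2.minAreaRect((P*1000).astype(np.float32)); x=np.zeros((400,640),np.uint8);cv2.drawContours(x,[c],-1,1,-1)
            print(n,nm,np.round(r[0],1),np.round(r[1],1),round(r[2],2),'zmed',np.median(W[...,2][x>0]).round(4)); print(np.round(cv2.boxPoints(r)).tolist())
E
```

```text
top slab [ 538.9 -153.6] [102.6  52.5] 8.75 zmed 0.0227
[[484.0, -135.0], [492.0, -187.0], [594.0, -172.0], [586.0, -120.0]]
top slab [523.9  23.4] [162.6  52.7] 1.82 zmed 0.0227
[[442.0, 47.0], [444.0, -6.0], [606.0, -0.0], [604.0, 52.0]]
top rail [665.3 -50.2] [ 24.8 434.2] 4.96 zmed 0.0586
[[634.0, 165.0], [672.0, -268.0], [696.0, -265.0], [659.0, 167.0]]
top rail [821.9 540.9] [ 48.9 167.4] 79.11 zmed 0.0614
[[735.0, 533.0], [899.0, 501.0], [909.0, 549.0], [744.0, 581.0]]
scene slab [525.4  25.2] [161.3  52.7] 1.63 zmed 0.023
[[444.0, 49.0], [446.0, -3.0], [607.0, 1.0], [605.0, 54.0]]
scene slab [ 539.9 -151.4] [101.6  52.9] 8.85 zmed 0.023
[[486.0, -133.0], [494.0, -185.0], [594.0, -170.0], [586.0, -117.0]]
scene rail [681.7 -45.3] [  9.1 434.2] 5.24 zmed 0.0568
[[657.0, 170.0], [697.0, -262.0], [706.0, -261.0], [666.0, 171.0]]
```

```bash
cat >> h.py <<'E'
from scipy.spatial.transform import Rotation as Ro
def to(p,yaw,tilt=0):
    """slide/angular to bring TCP to p (mm), tool y at heading yaw+90 deg; tilt>0 points fingers ahead"""
    s=sense(); q=s['eef_rot']; R=Ro.from_quat([q[1],q[2],q[3],q[0]])
    G=Ro.from_euler('z',yaw,degrees=True)*Ro.from_euler('y',-tilt,degrees=True)*Ro.from_matrix(np.diag([-1.,1,-1]))
    print('slide',np.round(R.inv().apply(np.array(p)-1000*np.array(s['eef_pos'])),1).tolist(),'ang',np.round((R.inv()*G).as_rotvec(),4).tolist(),
     'at',np.round(np.array(s['eef_pos'])*1000,1),'F',np.round(s['force'],1),'w',round(s['gripper_width'],4),'t',round(s['clock'],2),'j',np.round(s['joints'],2))
E
python3 -c "
from h import *
to([458.5,22.3,100],1.75)"
```

```text
slide [-421.1, -466.5, 105.5] ang [-0.0017, -0.0003, -0.3913] at [229.2 607.6 204.7] F [-0.2 -1.1 -0.7] w 0.0941 t 0.1 j [-1.28  0.63  0.04  1.52 -0.03  1.   -0.02]
```

Request:
drive_tool(slide=[[-25,-28,4],[-50,-56,8],[-75,-84,12],[-100,-112,16],[-126,-140,20],[-152,-168,24],[-178,-196,28],[-204,-224,32]], angular=[[0,0,-0.05],[0,0,-0.1],[0,0,-0.15],[0,0,-0.2],[0,0,-0.25],[0,0,-0.3],[0,0,-0.35],[0,0,-0.39]], hand=[-1,-1,-1,-1,-1,-1,-1,-1], force=20)

```text
clock: 0.77
eef_pos: [0.3414, 0.3247, 0.1732]
eef_rot: [-0.0, -0.016, 1.0, -0.0]
force: [0.6, 0.6, 0.7]
gripper_width: 0.0941
finger_force: 0.0
```

```bash
python3 -c "
from h import *
to([458.5,22.3,100],1.75)"
```

```text
slide [-107.4, -305.9, 73.2] ang [-0.0002, -0.0002, 0.0014] at [341.4 324.7 173.2] F [0.6 0.6 0.7] w 0.0941 t 0.77 j [-0.77  0.42 -0.07  2.04  0.05  0.68  0.73]
```

Request:
drive_tool(slide=[[-13,-36,6],[-26,-72,12],[-39,-108,18],[-52,-144,24],[-65,-180,32],[-78,-216,40],[-91,-255,52],[-104,-290,64]], angular=[[0,0,0],[0,0,0],[0,0,0],[0,0,0],[0,0,0],[0,0,0],[0,0,0],[0,0,0]], hand=[-1,-1,-1,-1,-1,-1,-1,-1])

```text
clock: 1.43
eef_pos: [0.454, 0.0377, 0.1091]
eef_rot: [0.0, -0.015, 1.0, -0.0]
force: [0.9, 0.2, 0.1]
gripper_width: 0.0942
finger_force: 0.0
```

Request:
drive_tool(slide=[[-4,-15,9],[-4,-15,9],[-4,-15,9],[-4,-15,9]], angular=[[0,0,0],[0,0,0],[0,0,0],[0,0,0]], hand=[-1,-1,-1,-1])

```text
clock: 1.77
eef_pos: [0.4577, 0.026, 0.1005]
eef_rot: [-0.0, -0.015, 1.0, 0.0]
force: [0.1, -0.1, -1.0]
gripper_width: 0.0937
finger_force: 0.0
```

Run:
```python
from h import *
to([458.5,22.3,4],1.75)
im,d=snap('wrist','w1')
```

```text
slide [-0.7, -3.8, 96.5] ang [0.0008, -0.0004, -0.0001] at [457.7  26.  100.5] F [ 0.1 -0.1 -1. ] w 0.0937 t 1.77 j [-0.06  0.54 -0.08  2.14  0.09  0.47  1.39]
```

View pics/w1.png

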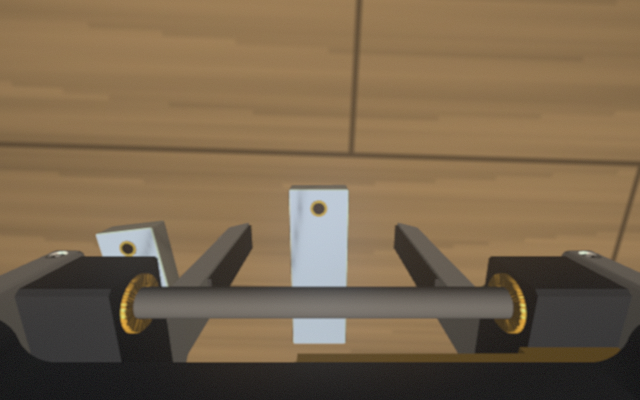

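The wrist view shows the slab centred between the fingers: eye at (318,209), fingertips at columns 245 and 400. I'll descend and grip.

Request:
drive_tool(slide=[[0,-1,25],[-1,-3,50],[-1,-3,70],[-1,-3,83],[-1,-3,91],[-1,-3,95.5],[-1,-3,95.5],[-1,-3,95.5]], angular=[[0,0,0],[0,0,0],[0,0,0],[0,0,0],[0,0,0],[0,0,0],[0,0,0],[0,0,0]], hand=[-1,-1,-1,-1,-1,-1,-1,-1])

```text
clock: 2.48
eef_pos: [0.4594, 0.0229, 0.0054]
eef_rot: [0.0, -0.016, 1.0, 0.0]
force: [1.0, 0.5, 0.8]
gripper_width: 0.0943
finger_force: 0.0
```

Request:
drive_tool(slide=[[0,0,0],[0,0,0],[0,0,0],[0,0,0],[0,0,0],[0,0,0],[0,0,0],[0,0,0]], angular=[[0,0,0],[0,0,0],[0,0,0],[0,0,0],[0,0,0],[0,0,0],[0,0,0],[0,0,0]], hand=[1,1,1,1,1,1,1,1], force=20)

```text
clock: 3.15
eef_pos: [0.4592, 0.0219, 0.0051]
eef_rot: [0.0, -0.015, 1.0, 0.0]
force: [0.2, 0.2, 2.4]
gripper_width: 0.0553
finger_force: 20.0
```

Run:
```python
from h import *
to([458.5,22.3,4],5)
```

```text
slide [0.7, 0.4, 1.1] ang [0.0, 0.0002, -0.058] at [459.2  21.9   5.1] F [0.2 0.2 2.4] w 0.0553 t 3.15 j [-0.07  0.73 -0.06  2.18  0.17  0.23  1.32]
```

Request:
drive_tool(slide=[[-3,0,0],[-7,0.5,0],[-12,0.7,0],[-17,1,0],[-22,1.2,0],[-26,1.4,0],[-30,1.7,0],[-30,1.7,0]], angular=[[0,0,-0.008],[0,0,-0.018],[0,0,-0.028],[0,0,-0.038],[0,0,-0.048],[0,0,-0.058],[0,0,-0.058],[0,0,-0.058]], hand=[1,1,1,1,1,1,1,1])

```text
clock: 3.82
eef_pos: [0.4844, 0.0232, 0.0049]
eef_rot: [-0.005, -0.043, 0.999, -0.001]
force: [-8.3, -0.9, 11.7]
gripper_width: 0.0546
finger_force: 20.0
```

```bash
cat > meas.py <<'E'
from h import *
import sys
f=sys.argv[1]
n='top'; im,d=snap(n,f); W=world(n,d); g=im.astype(int)
hsv=cv2.cvtColor(im,cv2.COLOR_RGB2HSV)
m=((hsv[...,1]<60)&(hsv[...,2]>120)&(g[...,2]>=g[...,0])&(W[...,2]>.016)&(W[...,2]<.034)&(W[...,0]<.66)).astype(np.uint8)
m=cv2.morphologyEx(m,cv2.MORPH_CLOSE,np.ones((3,3)))
for c in cv2.findContours(m,0,2)[0]:
    if cv2.contourArea(c)<200: continue
    r=cv2.minAreaRect((ray(n,c[:,0].astype(float),.024)[:,:2]*1000).astype(np.float32)); print(np.round(r[0]),np.round(r[1]),round(r[2],2),np.round(cv2.boxPoints(r)).tolist())
to([497,25,4],5)
E
python3 meas.py t2
```

```text
[ 539. -154.] [103.  53.] 8.75 [[484.0, -135.0], [492.0, -187.0], [594.0, -172.0], [586.0, -120.0]]
[574.  30.] [112.  54.] 5.8 [[516.0, 51.0], [521.0, -2.0], [632.0, 9.0], [627.0, 63.0]]
slide [-12.7, 0.7, 0.9] ang [-0.0014, -0.0089, -0.0007] at [484.4  23.2   5. ] F [-7.  -1.1 10.8] w 0.0549 t 3.87 j [-0.05  0.75 -0.08  2.11  0.2   0.31  1.36]
```

View pics/t2.png

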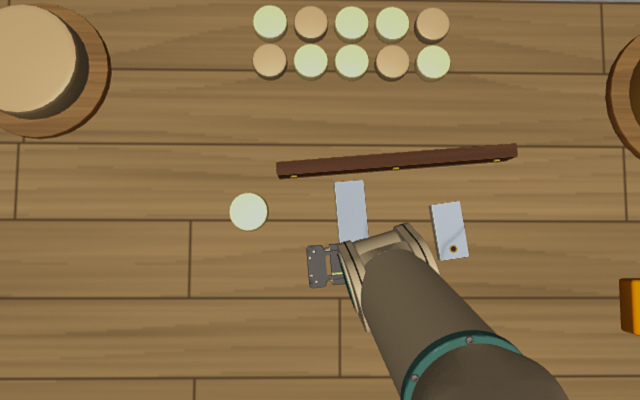

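The slab is now about 15 mm short of the rail (its end is at rows 180-182, the rail's lower edge near row 176). I'll creep on, slightly less pressed down.

Request:
drive_tool(slide=[[-1,0,-1],[-2,0,-1],[-3,0,-1],[-4,0,-1],[-5,0,-1],[-6,0,-1],[-6,0,-1],[-6,0,-1]], angular=[[0,0,0],[0,0,0],[0,0,0],[0,0,0],[0,0,0],[0,0,0],[0,0,0],[0,0,0]], hand=[1,1,1,1,1,1,1,1])

```text
clock: 4.53
eef_pos: [0.4955, 0.0251, 0.0059]
eef_rot: [0.0, -0.044, 0.999, 0.0]
force: [1.5, -0.6, -4.9]
gripper_width: 0.0548
finger_force: 20.0
```

Request:
drive_tool(slide=[[-1,0,0],[-1.5,0,0],[-2,0,0],[-2.5,0,0],[-3,0,0],[-3.5,0,0],[-4,0,0],[-4,0,0]], angular=[[0,0,0],[0,0,0],[0,0,0],[0,0,0],[0,0,0],[0,0,0],[0,0,0],[0,0,0]], hand=[1,1,1,1,1,1,1,1])

```text
clock: 5.2
eef_pos: [0.4992, 0.0254, 0.0059]
eef_rot: [0.0, -0.044, 0.999, 0.0]
force: [0.4, -0.5, -4.2]
gripper_width: 0.0549
finger_force: 20.0
```

Request:
drive_tool(slide=[[0,0,0.6],[0,0,0.6],[-0.5,0,0.6],[-1,0,0.6],[-1.5,0,0.6],[-2,0,0.6],[-2,0,0.6]], angular=[[0,0,0],[0,0,0],[0,0,0],[0,0,0],[0,0,0],[0,0,0],[0,0,0]], hand=[1,1,1,1,1,1,1], force=8)

```text
clock: 5.78
eef_pos: [0.5001, 0.0254, 0.0052]
eef_rot: [-0.001, -0.044, 0.999, -0.0]
force: [-2.5, 0.5, -2.0]
gripper_width: 0.0549
finger_force: 8.0
```

```bash
python3 meas.py t3; python3 -c "
import cv2;i=cv2.imread('pics/t3.png')[130:270,270:470];cv2.imwrite('pics/t3c.png',cv2.resize(i,None,fx=4,fy=4))"
```

```text
[ 539. -154.] [103.  53.] 8.75 [[484.0, -135.0], [492.0, -187.0], [594.0, -172.0], [586.0, -120.0]]
[593.  33.] [109.  53.] 5.06 [[537.0, 54.0], [541.0, 2.0], [649.0, 12.0], [645.0, 64.0]]
slide [3.2, -0.2, 1.2] ang [-0.0001, -0.0017, -0.0] at [500.2  25.4   5.2] F [-3.  -0.  -1.4] w 0.0549 t 5.83 j [-0.05  0.75 -0.09  2.07  0.19  0.33  1.36]
```

View pics/t3c.png

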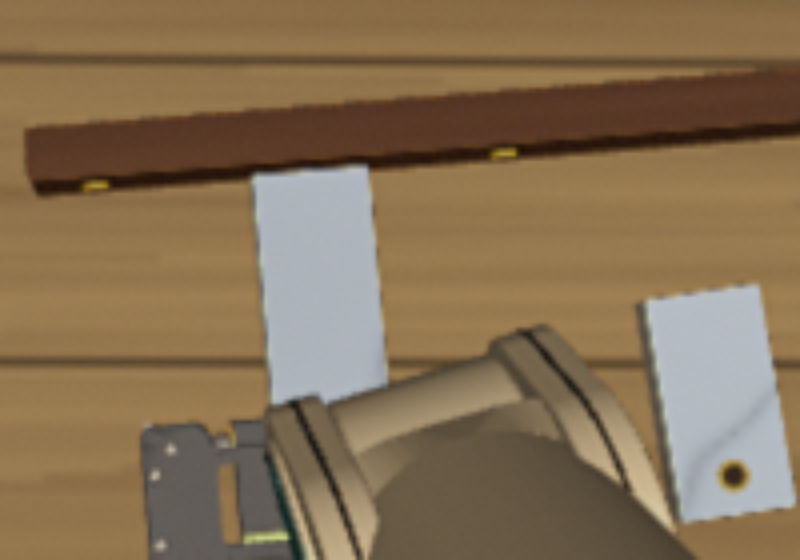

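The slab's end (crop rows 165-178) now meets the rail's lower edge and is flush with it, yaw 5.06°. I'll press lightly to confirm contact.

Request:
drive_tool(slide=[[-0.5,0,0],[-1,0,0],[-1.5,0,0],[-2,0,0],[-2,0,0],[-2,0,0]], angular=[[0,0,0],[0,0,0],[0,0,0],[0,0,0],[0,0,0],[0,0,0]], hand=[1,1,1,1,1,1])

```text
clock: 6.33
eef_pos: [0.5003, 0.0254, 0.005]
eef_rot: [-0.003, -0.044, 0.999, -0.0]
force: [-6.9, -0.3, 0.5]
gripper_width: 0.0548
finger_force: 8.0
```

Contact confirmed: the TCP has stopped and the force is 7 N. Next I tip the slab along the arc, pinching gently.

Request:
drive_tool(slide=[[0.2,0,-4],[0.3,0,-8.5],[0.3,0,-12.8],[0.1,0,-17],[-0.2,0,-21],[-0.5,0,-25.5],[-0.5,0,-25.5]], angular=[[0,0,0],[0,0,0],[0,0,0],[0,0,0],[0,0,0],[0,0,0],[0,0,0]], hand=[1,1,1,1,1,1,1], force=9)

```text
clock: 6.92
eef_pos: [0.5042, 0.0257, 0.0319]
eef_rot: [0.001, -0.044, 0.999, 0.0]
force: [-4.3, -0.0, -2.6]
gripper_width: 0.055
finger_force: 9.0
```

Run:
```python
from h import *
snap('scene','s4')
to([500.3,25.4,31],5)
i=cv2.imread('pics/s4.png')[60:300,160:460];cv2.imwrite('pics/s4c.png',cv2.resize(i,None,fx=2.4,fy=2.4))
```

```text
slide [3.9, 0.0, 0.5] ang [0.0, 0.0014, -0.0002] at [504.2  25.7  31.5] F [-4.5 -0.7 -1.4] w 0.055 t 6.97 j [-0.03  0.71 -0.11  2.06  0.18  0.39  1.37]
```

View pics/s4c.png

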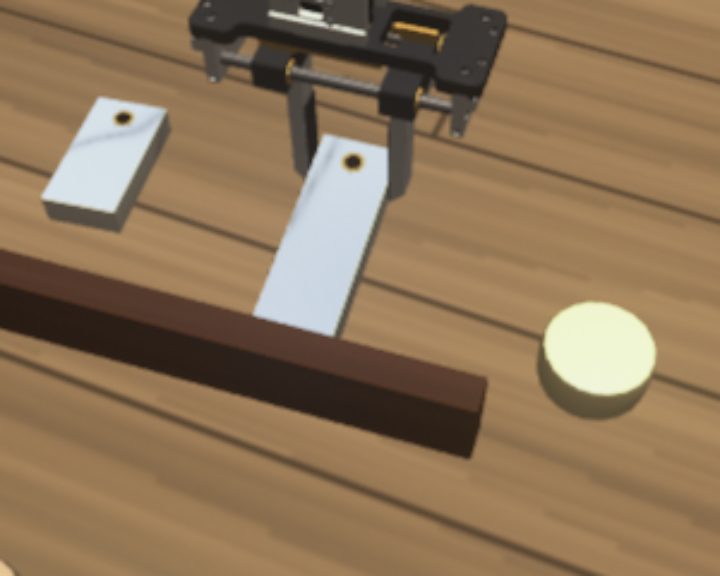

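The scene view shows the robot end raised between the fingertips (eye at (353,162) in the crop) and the far end still against the rail. I'll continue.

Request:
drive_tool(slide=[[-0.8,0,-6],[-1.9,0,-12],[-3.4,0,-18],[-5,0,-24],[-7,0,-29.5],[-9,0,-35],[-11.5,0,-40.5],[-14,0,-45.7]], angular=[[0,0,0],[0,0,0],[0,0,0],[0,0,0],[0,0,0],[0,0,0],[0,0,0],[0,0,0]], hand=[1,1,1,1,1,1,1,1])

```text
clock: 7.63
eef_pos: [0.5185, 0.027, 0.0773]
eef_rot: [0.001, -0.044, 0.999, 0.0]
force: [-0.2, 0.1, -3.3]
gripper_width: 0.055
finger_force: 9.0
```

Request:
drive_tool(slide=[[-3.5,0,-5],[-7,0,-10],[-10.5,0,-15],[-14.5,0,-19.5],[-18.5,0,-24],[-22.5,0,-28],[-27,0,-32],[-31.5,0,-36]], angular=[[0,0,0],[0,0,0],[0,0,0],[0,0,0],[0,0,0],[0,0,0],[0,0,0],[0,0,0]], hand=[1,1,1,1,1,1,1,1])

```text
clock: 8.3
eef_pos: [0.549, 0.0297, 0.1128]
eef_rot: [-0.0, -0.044, 0.999, 0.0]
force: [0.2, 0.8, -4.2]
gripper_width: 0.0551
finger_force: 9.0
```

Request:
drive_tool(slide=[[-4.5,0,-3],[-9.5,0,-6],[-14.5,0,-9],[-20,0,-11.5],[-25.5,0,-14],[-31,0,-16],[-37,0,-18],[-43,0,-19.5]], angular=[[0,0,0],[0,0,0],[0,0,0],[0,0,0],[0,0,0],[0,0,0],[0,0,0],[0,0,0]], hand=[1,1,1,1,1,1,1,1])

```text
clock: 8.97
eef_pos: [0.5925, 0.0335, 0.1326]
eef_rot: [0.0, -0.044, 0.999, 0.0]
force: [-2.4, -0.0, 1.7]
gripper_width: 0.0549
finger_force: 9.0
```

Run:
```python
from h import *
snap('scene','s5')
to([638,37,139],5)
i=cv2.imread('pics/s5.png')[0:300,160:460];cv2.imwrite('pics/s5c.png',cv2.resize(i,None,fx=2,fy=2))
```

```text
slide [-44.0, -0.5, -6.0] ang [0.0001, 0.0029, -0.0001] at [594.2  33.7 132.9] F [-1.1 -1.   2.8] w 0.0546 t 9.02 j [-0.    0.64 -0.16  1.75  0.14  0.76  1.43]
```

View pics/s5c.png

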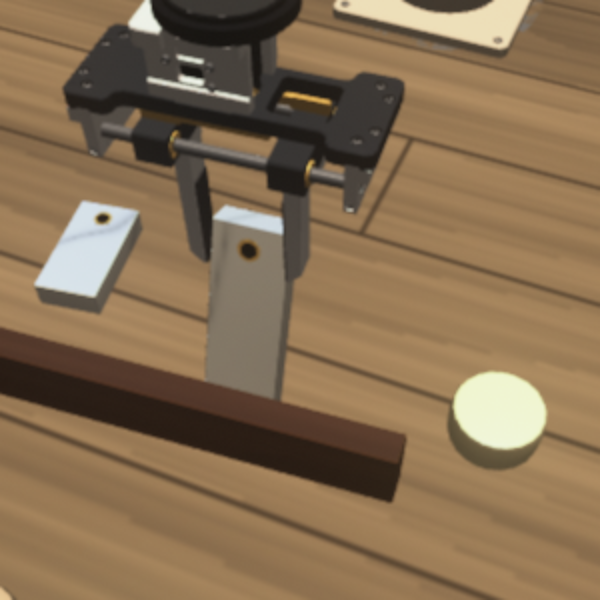

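The scene view shows the slab at about 70°, with its foot behind the rail and its top between the fingers. I'll bring it the rest of the way up.

Request:
drive_tool(slide=[[-6,0,-1.2],[-12,0,-2.2],[-18,0,-3],[-24,0,-3.5],[-29,0,-3.8],[-34,0,-3.8],[-37,0,-3.8],[-37,0,-3.8]], angular=[[0,0,0],[0,0,0],[0,0,0],[0,0,0],[0,0,0],[0,0,0],[0,0,0],[0,0,0]], hand=[1,1,1,1,1,1,1,1])

```text
clock: 9.68
eef_pos: [0.63, 0.0368, 0.136]
eef_rot: [0.001, -0.044, 0.999, 0.0]
force: [0.7, 0.2, 2.3]
gripper_width: 0.0552
finger_force: 9.0
```

Request:
drive_tool(slide=[[-1.5,0,0],[-3,0,0],[-4.5,0,0],[-6,0,0],[-6,0,0],[-6,0,0]], angular=[[0,0,0],[0,0,0],[0,0,0],[0,0,0],[0,0,0],[0,0,0]], hand=[1,1,1,1,1,1])

```text
clock: 10.18
eef_pos: [0.6347, 0.0372, 0.1358]
eef_rot: [0.0, -0.044, 0.999, 0.0]
force: [-1.0, -0.7, 2.7]
gripper_width: 0.0547
finger_force: 9.0
```

```bash
cat > tilt.py <<'E'
from h import *
import sys
im,d=snap('scene',sys.argv[1]); W=world('scene',d)
n=np.array([np.cos(np.radians(5)),np.sin(np.radians(5)),0]); l=np.array([-n[1],n[0],0])
a=W@n; b=W@l; z=W[...,2]; bl=(np.array([.6347,.0372,0])@l)
m=(d>0)&(abs(b-bl)<.018)&(z>.068)&(z<.15)&(a>.59)&(a<.70)
for k in range(4):
    A=np.c_[z[m],b[m]-bl,np.ones(m.sum())]; c=np.linalg.lstsq(A,a[m],rcond=None)[0]
    r=a-(c[0]*z+c[1]*(b-bl)+c[2]); m&=abs(r)<max(.002,.006/(k+1))
print(m.sum(),'tilt deg fwd',np.degrees(np.arctan(c[0])).round(2),'yaw off',np.degrees(np.arctan(c[1])).round(2),'a at z=0,.06,.15',[round(c[0]*q+c[2],4) for q in(0,.06,.15)],'rms',r[m].std().round(4))
t=(z>.157)&(z<.175)&(abs(b-bl)<.02)&(a>.6)&(a<.66); print('top z',np.median(z[t]) if t.any() else None,t.sum())
ra=(z>.05)&(z<.066)&(abs(b-bl)<.12)&(abs(b-bl)>.04)&(a>.6)&(a<.70)
v=z[ra]; print('rail top n range',np.percentile(a[ra&(z>.057)],[2,98]).round(4))
to([636,37,136],5)
E
python3 tilt.py s6
```

```text
1035 tilt deg fwd -5.56 yaw off 0.21 a at z=0,.06,.15 [np.float64(0.6486), np.float64(0.6428), np.float64(0.634)] rms 0.0007
top z 0.1640933968760363 505
rail top n range [0.6498 0.6737]
slide [-1.3, -0.3, -0.2] ang [0.0, 0.0002, -0.0001] at [634.6  37.2 135.8] F [-1.1  0.   2.4] w 0.0549 t 10.23 j [-0.01  0.69 -0.16  1.63  0.13  0.84  1.44]
```

Request:
drive_tool(slide=[[-2,0,-0.2],[-4,0,-0.4],[-6,0,-0.5],[-8,0,-0.5],[-10,0,-0.5],[-12,0,-0.5],[-13,0,-0.5],[-13,0,-0.5]], angular=[[0,0,0],[0,0,0],[0,0,0],[0,0,0],[0,0,0],[0,0,0],[0,0,0],[0,0,0]], hand=[1,1,1,1,1,1,1,1])

```text
clock: 10.9
eef_pos: [0.6473, 0.0383, 0.1357]
eef_rot: [-0.001, -0.044, 0.999, 0.0]
force: [-1.1, -0.3, -5.3]
gripper_width: 0.0552
finger_force: 9.0
```

```bash
python3 tilt.py s7
```

```text
937 tilt deg fwd -0.79 yaw off 0.23 a at z=0,.06,.15 [np.float64(0.6484), np.float64(0.6475), np.float64(0.6463)] rms 0.0006
top z 0.16455603042103129 528
rail top n range [0.6496 0.6735]
slide [11.3, -0.3, -0.2] ang [0.0001, -0.001, -0.0001] at [647.2  38.3 135.8] F [-0.3  0.4 -5.2] w 0.0548 t 10.95 j [-0.01  0.7  -0.16  1.59  0.13  0.86  1.44]
```

Only 0.8° is left, but the gripper is carrying most of the weight. I'll lower it a little, press gently towards the rail, and check.

Request:
drive_tool(slide=[[0,0,0.5],[0,0,1],[-1,0,1],[-2,0,1],[-3,0,1],[-3,0,1],[-3,0,1]], angular=[[0,0,0],[0,0,0],[0,0,0],[0,0,0],[0,0,0],[0,0,0],[0,0,0]], hand=[1,1,1,1,1,1,1], force=6)

```text
clock: 11.53
eef_pos: [0.6506, 0.0386, 0.1354]
eef_rot: [0.0, -0.044, 0.999, 0.0]
force: [-0.4, -0.5, -3.9]
gripper_width: 0.0553
finger_force: 6.0
```

```bash
python3 tilt.py s8
```

```text
895 tilt deg fwd 0.72 yaw off 0.13 a at z=0,.06,.15 [np.float64(0.6476), np.float64(0.6484), np.float64(0.6495)] rms 0.0005
top z 0.1642297665617936 534
rail top n range [0.6498 0.6737]
slide [14.6, -0.3, -0.6] ang [0.0, 0.0001, -0.0] at [650.6  38.6 135.4] F [-1.6  0.7 -4.9] w 0.0551 t 11.58 j [-0.01  0.71 -0.16  1.58  0.13  0.87  1.44]
```

Request:
drive_tool(slide=[[0.5,0,0.5],[1,0,1],[1,0,1.3],[1,0,1.3]], angular=[[0,0,0],[0,0,0],[0,0,0],[0,0,0]], hand=[1,1,1,1], force=4)

```text
clock: 11.92
eef_pos: [0.6504, 0.0386, 0.1351]
eef_rot: [0.001, -0.044, 0.999, 0.0]
force: [-0.7, -0.2, 3.3]
gripper_width: 0.0553
finger_force: 4.0
```

Request:
drive_tool(slide=[[0,0,0],[0,0,0],[0,0,0],[0,0,0],[0,0,0],[0,0,0]], angular=[[0,0,0],[0,0,0],[0,0,0],[0,0,0],[0,0,0],[0,0,0]], hand=[0.3,0.25,0.2,0.1,0,-0.1])

```text
clock: 12.42
eef_pos: [0.6504, 0.0386, 0.135]
eef_rot: [0.001, -0.044, 0.999, 0.0]
force: [-0.8, 0.2, 4.9]
gripper_width: 0.0554
finger_force: 4.0
```

```bash
python3 tilt.py s9
```

```text
903 tilt deg fwd 0.55 yaw off 0.23 a at z=0,.06,.15 [np.float64(0.6478), np.float64(0.6484), np.float64(0.6493)] rms 0.0005
top z 0.1639042950567861 533
rail top n range [0.6497 0.6736]
slide [14.5, -0.3, -1.0] ang [-0.0, 0.0022, -0.0001] at [650.4  38.6 135.1] F [-0.4  0.5  6. ] w 0.055 t 12.47 j [-0.01  0.71 -0.16  1.58  0.13  0.86  1.44]
```

Request:
drive_tool(slide=[[0,0,0],[0,0,-0.3],[0,0,-0.5],[0,0,-0.5],[0,0,-0.5],[0,0,-0.5],[0,0,-0.5],[0,0,-0.5]], angular=[[0,0,0],[0,0,0],[0,0,0],[0,0,0],[0,0,0],[0,0,0],[0,0,0],[0,0,0]], hand=[-0.1,-0.15,-0.2,-0.25,-0.3,-0.4,-0.6,-0.6])

```text
clock: 13.13
eef_pos: [0.6494, 0.0385, 0.1343]
eef_rot: [-0.0, -0.044, 0.999, 0.0]
force: [-0.1, 0.8, 0.7]
gripper_width: 0.0743
finger_force: 0.0
```

```bash
python3 tilt.py s10
```

```text
919 tilt deg fwd -0.21 yaw off 0.07 a at z=0,.06,.15 [np.float64(0.6477), np.float64(0.6475), np.float64(0.6472)] rms 0.0005
top z 0.16385264382300951 549
rail top n range [0.6498 0.6735]
slide [13.5, -0.3, -1.6] ang [0.0, -0.0003, -0.0001] at [649.4  38.5 134.4] F [ 0.2  0.6 -0.5] w 0.0748 t 13.18 j [-0.01  0.71 -0.16  1.58  0.13  0.86  1.44]
```

The slab now stands upright on its own (tilt about -0.2°), roughly 1 mm from the rail. I'll withdraw upwards, then close the gap with a gentle low push at the foot.

Request:
drive_tool(slide=[[0,0,-6],[0,0,-18],[0,0,-36],[0,0,-56],[0,0,-76],[0,0,-90],[15,0,-95],[35,0,-95]], angular=[[0,0,0],[0,0,0],[0,0,0],[0,0,0],[0,0,0],[0,0,0],[0,0,0],[0,0,0]], hand=[-0.6,-0.6,-0.6,-0.6,-0.6,-0.6,-0.6,-0.6])

```text
clock: 13.85
eef_pos: [0.6168, 0.0359, 0.2325]
eef_rot: [0.003, -0.044, 0.999, 0.0]
force: [0.7, 0.2, -0.5]
gripper_width: 0.075
finger_force: 0.0
```

```bash
python3 tilt.py s11; python3 -c "
from h import *
g=lambda n,z:[649.4+(n-650.3)*.9962,38.5+(n-650.3)*.0872,z]
to(g(540,180),5,40)
to(g(540,40),5,40)"
```

```text
905 tilt deg fwd 0.22 yaw off 0.12 a at z=0,.06,.15 [np.float64(0.6477), np.float64(0.6479), np.float64(0.6483)] rms 0.0006
top z 0.16386114163411586 557
rail top n range [0.6498 0.6734]
slide [-25.0, -0.3, 95.7] ang [-0.0003, -0.0011, -0.0001] at [611.1  35.1 231.7] F [-4.3 -0.4 -1.5] w 0.075 t 13.9 j [ 0.    0.55 -0.17  1.59  0.11  1.01  1.46]
slide [71.8, 0.0, 51.8] ang [-0.0003, -0.6992, 0.0] at [611.1  35.1 231.7] F [-4.3 -0.4 -1.5] w 0.075 t 13.9 j [ 0.    0.55 -0.17  1.59  0.11  1.01  1.46]
slide [71.7, 0.1, 191.8] ang [-0.0003, -0.6992, 0.0] at [611.1  35.1 231.7] F [-4.3 -0.4 -1.5] w 0.075 t 13.9 j [ 0.    0.55 -0.17  1.59  0.11  1.01  1.46]
```

Request:
drive_tool(slide=[[15,0,0],[30,0,0],[45,0,5],[60,0,12],[72,0,22],[72,0,36],[72,0,52],[72,0,60]], angular=[[0,-0.08,0],[0,-0.17,0],[0,-0.27,0],[0,-0.37,0],[0,-0.47,0],[0,-0.57,0],[0,-0.66,0],[0,-0.7,0]], hand=[0.6,0.6,0.6,0.6,0.6,0.6,0.6,0.6])

```text
clock: 14.57
eef_pos: [0.5426, -0.0016, 0.1933]
eef_rot: [0.195, -0.03, 0.98, -0.038]
force: [-0.3, -0.3, -0.1]
gripper_width: 0.0253
finger_force: 0.0
```

```bash
python3 -c "
from h import *
g=lambda n,z:[649.4+(n-650.3)*.9962,38.5+(n-650.3)*.0872,z]
to(g(550,26),5,40);to(g(610,26),5,40)"
```

```text
slide [54.8, 45.4, 154.8] ang [-0.0967, -0.309, 0.0084] at [542.6  -1.6 193.3] F [-0.3 -0.3 -0.1] w 0.0253 t 14.57 j [ 0.13  0.36 -0.34  2.22  0.91  0.31  0.63]
slide [-0.8, 47.9, 177.4] ang [-0.0967, -0.309, 0.0084] at [542.6  -1.6 193.3] F [-0.3 -0.3 -0.1] w 0.0253 t 14.57 j [ 0.13  0.36 -0.34  2.22  0.91  0.31  0.63]
```

```bash
python3 -c "
from h import *
g=lambda n,z:[649.4+(n-650.3)*.9962,38.5+(n-650.3)*.0872,z]
to(g(585,150),5,22);to(g(585,40),5,22)"
```

```text
slide [-24.7, 36.1, 53.7] ang [-0.0964, 0.0049, -0.0068] at [542.6  -1.6 193.3] F [-0.3 -0.3 -0.1] w 0.0253 t 14.57 j [ 0.13  0.36 -0.34  2.22  0.91  0.31  0.63]
slide [17.1, 45.6, 155.1] ang [-0.0964, 0.0049, -0.0068] at [542.6  -1.6 193.3] F [-0.3 -0.3 -0.1] w 0.0253 t 14.57 j [ 0.13  0.36 -0.34  2.22  0.91  0.31  0.63]
```

Request:
drive_tool(slide=[[-3,5,7],[-6,10,14],[-9,15,21],[-12,20,28],[-16,25,35],[-20,30,43],[-25,36,54],[-25,36,54]], angular=[[-0.014,0,0],[-0.028,0,0],[-0.042,0,0],[-0.056,0,0],[-0.07,0,0],[-0.084,0,0],[-0.096,0.005,-0.007],[-0.096,0.005,-0.007]], hand=[0.6,0.6,0.6,0.6,0.6,0.6,0.6,0.6])

```text
clock: 15.23
eef_pos: [0.5853, 0.0343, 0.1471]
eef_rot: [0.189, -0.043, 0.981, 0.01]
force: [0.2, 0.3, -0.0]
gripper_width: 0.0186
finger_force: 0.0
```

```bash
python3 -c "
from h import *
g=lambda n,z:[649.4+(n-650.3)*.9962,38.5+(n-650.3)*.0872,z]
to(g(585,150),5,22);to(g(590,20),5,22)"
```

```text
slide [-0.1, -1.4, -3.1] ang [0.004, -0.0041, -0.0] at [585.3  34.3 147.1] F [ 0.2  0.3 -0. ] w 0.0186 t 15.23 j [ 0.18  0.51 -0.41  2.14  1.01  0.25  0.57]
slide [43.5, -1.9, 119.5] ang [0.004, -0.0041, -0.0] at [585.3  34.3 147.1] F [ 0.2  0.3 -0. ] w 0.0186 t 15.23 j [ 0.18  0.51 -0.41  2.14  1.01  0.25  0.57]
```

Request:
drive_tool(slide=[[5,0,14],[10,-0.5,28],[16,-1,44],[22,-1,60],[28,-1.5,76],[33,-1.5,90],[38,-2,104],[38,-2,104]], angular=[[0,0,0],[0,0,0],[0,0,0],[0,0,0],[0,0,0],[0,0,0],[0,0,0],[0,0,0]], hand=[0.6,0.6,0.6,0.6,0.6,0.6,0.6,0.6])

```text
clock: 15.9
eef_pos: [0.5858, 0.0315, 0.0351]
eef_rot: [0.187, -0.043, 0.981, 0.009]
force: [-0.7, -0.0, -0.3]
gripper_width: 0.0192
finger_force: 0.0
```

```bash
python3 tilt.py s12; python3 -c "
from h import *
g=lambda n,z:[649.4+(n-650.3)*.9962,38.5+(n-650.3)*.0872,z]
to(g(608,22),5,22);to(g(618,22),5,22)"
```

```text
921 tilt deg fwd 0.15 yaw off 0.16 a at z=0,.06,.15 [np.float64(0.6476), np.float64(0.6478), np.float64(0.648)] rms 0.0006
top z 0.16391998556452936 547
rail top n range [0.6498 0.6737]
slide [-83.2, 1.2, -74.2] ang [0.0025, 0.3774, -0.0001] at [586.2  31.7  36.3] F [ 0.5 -0.1  0.2] w 0.019 t 15.95 j [ 0.25  0.77 -0.53  2.2   1.98  0.38 -0.35]
slide [-14.4, 1.2, 21.1] ang [0.0024, -0.0066, -0.0005] at [586.2  31.7  36.3] F [ 0.5 -0.1  0.2] w 0.019 t 15.95 j [ 0.25  0.77 -0.53  2.2   1.98  0.38 -0.35]
slide [-23.7, 1.2, 24.8] ang [0.0024, -0.0066, -0.0005] at [586.2  31.7  36.3] F [ 0.5 -0.1  0.2] w 0.019 t 15.95 j [ 0.25  0.77 -0.53  2.2   1.98  0.38 -0.35]
```

Request:
drive_tool(slide=[[-2,0,3],[-4,0.3,6],[-6,0.6,9],[-8,0.9,12],[-10,1.2,15],[-12,1.2,18],[-14,1.2,21],[-14,1.2,21]], angular=[[0,0,0],[0,0,0],[0,0,0],[0,0,0],[0,0,0],[0,0,0],[0,0,0],[0,0,0]], hand=[0.6,0.6,0.6,0.6,0.6,0.6,0.6,0.6])

```text
clock: 16.62
eef_pos: [0.6084, 0.0351, 0.0233]
eef_rot: [0.189, -0.043, 0.981, 0.009]
force: [0.7, 0.4, -1.0]
gripper_width: 0.0184
finger_force: 0.0
```

Request:
drive_tool(slide=[[-0.9,0,0.4],[-1.9,0,0.8],[-2.8,0,1.1],[-3.7,0,1.5],[-4.6,0,1.9],[-5.6,0,2.2],[-5.6,0,2.2]], angular=[[0,0,0],[0,0,0],[0,0,0],[0,0,0],[0,0,0],[0,0,0],[0,0,0]], hand=[0.6,0.6,0.6,0.6,0.6,0.6,0.6])

```text
clock: 17.2
eef_pos: [0.614, 0.0356, 0.0236]
eef_rot: [0.189, -0.043, 0.981, 0.009]
force: [-0.4, 0.4, -0.6]
gripper_width: 0.0185
finger_force: 0.1
```

```bash
python3 tilt.py s13; python3 -c "
from h import *
g=lambda n,z:[649.4+(n-650.3)*.9962,38.5+(n-650.3)*.0872,z]
to(g(618,22),5,22)"
```

```text
360 tilt deg fwd -0.67 yaw off -0.07 a at z=0,.06,.15 [np.float64(0.6489), np.float64(0.6482), np.float64(0.6472)] rms 0.0006
top z 0.16386035854794234 547
rail top n range [0.6497 0.6737]
slide [-62.4, -0.4, -96.2] ang [0.0016, 0.3804, 0.0009] at [613.8  35.6  23.5] F [-0.3 -0.  -0.2] w 0.0186 t 17.25 j [ 0.22  0.8  -0.49  2.14  1.94  0.36 -0.31]
slide [-2.6, -0.2, 2.7] ang [0.0017, -0.0035, 0.0006] at [613.8  35.6  23.5] F [-0.3 -0.  -0.2] w 0.0186 t 17.25 j [ 0.22  0.8  -0.49  2.14  1.94  0.36 -0.31]
```

Request:
drive_tool(slide=[[-0.7,0,0.3],[-1.4,0,0.6],[-2.1,0,0.8],[-2.8,0,1.1],[-2.8,0,1.1]], angular=[[0,0,0],[0,0,0],[0,0,0],[0,0,0],[0,0,0]], hand=[0.6,0.6,0.6,0.6,0.6])

```text
clock: 17.67
eef_pos: [0.6152, 0.0358, 0.0231]
eef_rot: [0.188, -0.043, 0.981, 0.009]
force: [-5.6, -1.3, 3.7]
gripper_width: 0.0189
finger_force: 2.8
```

Request:
drive_tool(slide=[[-0.5,0,0.2],[-1,0,0.4],[-1.5,0,0.6],[-1.8,0,0.7],[-1.8,0,0.7]], angular=[[0,0,0],[0,0,0],[0,0,0],[0,0,0],[0,0,0]], hand=[0.6,0.6,0.6,0.6,0.6])

```text
clock: 18.08
eef_pos: [0.6155, 0.0359, 0.0227]
eef_rot: [0.187, -0.043, 0.981, 0.009]
force: [-10.3, -1.8, 7.9]
gripper_width: 0.019
finger_force: 5.1
```

```bash
python3 tilt.py s14; python3 -c "
import cv2;i=cv2.imread('pics/s14.png')[20:260,180:480];cv2.imwrite('pics/s14c.png',cv2.resize(i,None,fx=2.4,fy=2.4))"
```

```text
381 tilt deg fwd -0.19 yaw off 0.08 a at z=0,.06,.15 [np.float64(0.6487), np.float64(0.6485), np.float64(0.6482)] rms 0.0005
top z 0.16383613070436112 552
rail top n range [0.6499 0.6737]
slide [-60.7, -0.5, -97.9] ang [0.0022, 0.3758, 0.0009] at [615.4  35.9  22.7] F [-9.8 -2.3  7.8] w 0.0184 t 18.13 j [ 0.22  0.8  -0.48  2.13  1.92  0.35 -0.29]
```

View pics/s14c.png

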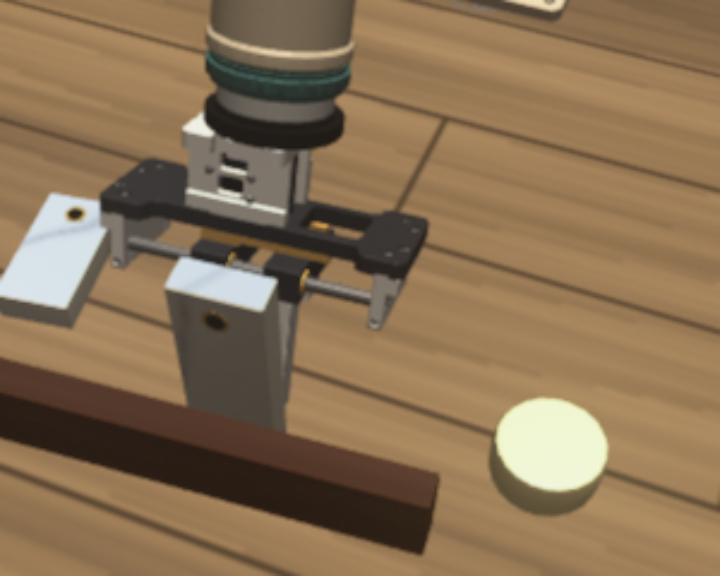

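The slab stands upright, its face flush with the rail (top at crop (222,285)). The 10 N stall shows it is hard against the rail. I'll back away horizontally.

Request:
drive_tool(slide=[[1.8,0,-0.7],[4.6,0,-1.9],[9,0,-4],[18,0,-8],[30,0,-13],[45,0,-20],[55,0,-40],[60,0,-60]], angular=[[0,0,0],[0,0,0],[0,0,0],[0,0,0],[0,0,0],[0,0,0],[0,0,0],[0,0,0]], hand=[0.6,0.6,0.6,0.6,0.6,0.6,0.6,0.6])

```text
clock: 18.8
eef_pos: [0.5391, 0.0289, 0.0562]
eef_rot: [0.188, -0.043, 0.981, 0.01]
force: [0.9, -1.1, -0.2]
gripper_width: 0.019
finger_force: 0.0
```

Request:
drive_tool(slide=[[0,0,-8],[0,0,-8],[0,0,-8],[0,0,-8]], angular=[[0,0,0],[0,0,0],[0,0,0],[0,0,0]], hand=[0.6,0.6,0.6,0.6])

```text
clock: 19.13
eef_pos: [0.5394, 0.0288, 0.0644]
eef_rot: [0.19, -0.043, 0.981, 0.009]
force: [0.1, 0.2, -0.0]
gripper_width: 0.0187
finger_force: 0.0
```

```bash
python3 tilt.py s15; python3 meas.py t15
```

```text
913 tilt deg fwd 0.09 yaw off 0.09 a at z=0,.06,.15 [np.float64(0.6483), np.float64(0.6483), np.float64(0.6485)] rms 0.0005
top z 0.1638513098108965 550
rail top n range [0.6499 0.6736]
slide [-117.1, -0.3, -30.6] ang [0.0016, 0.381, 0.0006] at [539.   28.9  64.1] F [-0.4 -0.7  0.3] w 0.0187 t 19.18 j [ 0.3   0.69 -0.6   2.32  2.01  0.41 -0.42]
[ 539. -154.] [103.  53.] 8.75 [[484.0, -135.0], [492.0, -187.0], [594.0, -172.0], [586.0, -120.0]]
slide [61.1, -0.3, 40.1] ang [0.0018, 0.3804, 0.0005] at [538.7  28.9  63.9] F [ 0.2 -0.6  0.4] w 0.0188 t 19.23 j [ 0.3   0.69 -0.6   2.32  2.01  0.41 -0.42]
```

View pics/s15.png

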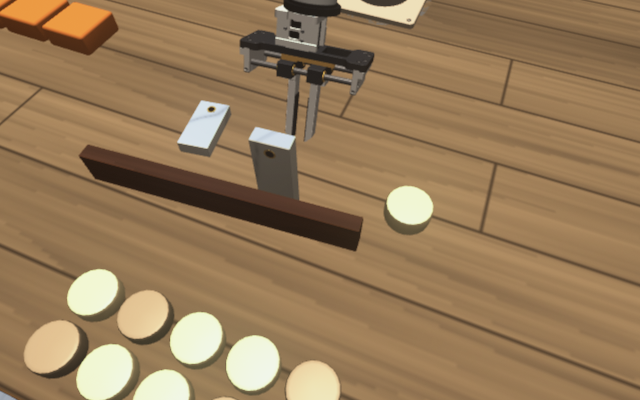

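The slab stands upright and free at (275,165), flush with the rail, tilt 0.1°. The short slab and the cheese (410,208) haven't moved.

```bash
python3 -c "
from cell import job
print(job.job_done())"
```

```text
the job is handed in; nothing more can be done
None
```

The long slab stands upright on the table with its broad face against the rail (tilt about 0.1°) and has been let go; the short slab and cheese were left in place, and the job was handed in at about 19 s.

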